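# Raise the balanced sash of a culture screen to its pointer

## Robot

A 6-joint arm with a two-finger parallel gripper is mounted at the origin on the work surface. World frame = base frame: x ahead of the robot, y to its left, z up, the work surface at z = 0. Lengths are in mm, angles in rad, forces in N, time in s.
With the tool pointing down it reaches from about 275 to 1000 mm from the base axis. Payload 8.4 kg.
Tool frame: the origin (TCP) lies at the very end of the fingers, on their centre line; the grasp point (between the pads) lies 19 mm behind it; z points along the fingers, x is the direction in which the jaws open and shut, and the axes are right-handed (so a half turn about z gives the same grasp; the last joint's range is limited). The gripper opens to 85 mm and grips with 20 to 120 N. Pads are 22 mm wide; open, the fingers measure 114 mm over their backs; the gripper's body (76 mm by 85 mm) begins 54 mm behind the grasp point. The pads swing forward as they close: fully open they stand 13 mm farther back than shut.
Start: joints at [1.101, 0.353, 1.633, -0, 1.155, -0.002], TCP at [281.826, 557.854, 200.581] pointing down, gripper open.
Joint ranges: [-2.63, 2.63], [-0.92, 2.1], [0.06, 2.66], [-1.3, 4.44], [0, 2.69], [-3.02, 3.02]. Speed limits (rad/s): [2.22, 2.22, 2.79, 3.14, 3.14, 3.14].

## Interface

Orientations are given as [roll, pitch, yaw] about the fixed x, y, z axes, in that order (R = Rz(yaw) Ry(pitch) Rx(roll)).
In Python, from rig import r gives the robot as it stands. The module is installed in compiled form; this text tells all that it offers.
- The arm moves only by the tool apply_moves, never from a script. Its argument "targets" is a list that holds one entry, the list of rows, each a list of 7 numbers: the gripper's target within -1 to 1 (fully open at 1, half-way at 0, shut at -1), then the shift along the tool's x, y, z in cm, then the turn, a rotation vector about the tool's x, y, z in degrees. A call has 1 to 8 rows; each row is the pose to reach, as a shift and turn from the pose measured when the call began, along the tool's axes at that moment; what a row does not reach only later rows make up. A row lasts 1/10 s, in which the tool goes at most 50 mm and 8.59 degrees, less where a joint would pass 70% of its speed; a pose out of reach is approached as far as the arm can. A call with a gripper value outside its range is refused whole. The fingers move at their own pace and stop on an object; "newtons" is the grip in N (left out, the last holds). Time passes only in rows, so rows that repeat a pose let the fingers close. It gives the time, the measured TCP pose, the force and the opening at its end, in the units of the state.
- r.sense(): the state, without advancing time (a new reading comes with each control period).
- r.grab_frame(name): name is "scene" or "top" or "wrist"; returns a dict with "pixels" (400x640x3 uint8, red, green, blue), "fov_y" (degrees; the focal length in pixels is half the picture's height over the tangent of half this angle, whatever the lens; pixels are square), "cx", "cy" (the principal point, pixels), "R" (3x3) and "t" (3): a world point X has camera coordinates R X + t; the wrist camera has in their place "mount" (4x4, takes a point from camera to tool coordinates, whose origin is the TCP and whose axes are the tool frame's). Camera axes: x right, y down, z forward; pixel columns grow to the right and rows downward; lengths in mm; the calibration is good to about 2 mm. A picture is of the moment at which its call begins: read the wrist's pose just before it. There is no depth.
- r.sign_off(): hands the job in, once; it reports no verdict.
The state is a dict: "clock": time; "qpos": joint angles; "qvel": joint speeds; "joint_efforts": joint torques, N m; "eef_pos": TCP position; "tcp_rot": TCP orientation; "contact_force": force on the tool from outside, world axes, zero at the start; "wrist_torque": the same for the moment, N m; "opening": opening from 0.0 (shut) to 1.0 (fully open).
Only numpy, scipy, OpenCV 4.12 (cv2) and the standard library are available. Lean on these libraries where they do the work, as an engineer would, in place of code of your own. Each camera call takes 0.05 s, during which the arm holds its last target. There are 200 camera calls.

## Task

Push the clear sliding window of the bench screen up from beneath its lip, with the outside of the fingers, until the lip is level with the arrow-ended pointer on the upright (not the collar with the round screw head), then come away and leave the window standing there. Do not grip the lip, and leave everything else on the bench where it stands.

Things in the scene. Friction and masses are not known exactly. Their poses are not given: they have to be found in the camera images.
- lip_edge (a point): Middle of the front edge of the window's lip, half-way up its thickness. The lip is a level aluminium shelf along the window's foot, 250 mm wide, 14 mm thick, standing out 46 mm towards the robot; its upper half is set back 5 mm at the front. Underside 7 mm below this point; free space beneath, down to the bench. Starts 147 to 187 mm above the bench.
- sash (a joint): Height of the clear sliding window (290 mm wide, 200 mm high, lip along its foot) in m: 0 = fully down, grows upward, stop at 0.215. Balanced by counterweights hidden in the uprights: 1 to 5 N moves it up or down, and it stays where it is left.
- pointer: The mark: a black collar round one of the two uprights (left or right varies) with a flat steel bar across its front, 26 mm high, pointed like an arrow at both ends (66 mm over the points). Origin on the upright's axis, at the height of the points. The lip is level when point lip_edge is at this height.
- screw_collar: The other collar, not the mark: the same black collar on the other upright with a round steel screw head (30 mm across) on its front. Origin on the upright's axis, half-way up.
- frame: The screen's fixed frame: origin on the bench below the middle of the window; x points into the screen, square to the window, y along window and lip, z up. Two uprights 30 mm square at y = +-165 mm, 573 mm high with pulleys, header between them at 520 mm. Base 12 mm high from x = -20 to 250 mm; clear sill at x = 0, 137 mm high. Lip's front edge at x = -48.5 mm.
- sample_bottle: Bystander: small amber bottle, 42 mm across, 85 mm high, inside the screen behind the window. Origin at its underside.
- serum_bottle: Bystander: small clear bottle, 48 mm across, 90 mm high, on the bench in front of the screen towards its left (+y) upright. Origin at its underside.
- beaker: Bystander: clear beaker, 70 mm across, 85 mm high, on the bench in front of the screen towards its right (-y) upright. Origin at its underside.
- buffer_bottle: Bystander: bottle with blue cap, 64 mm across, 150 mm high, on the bench right (-y) of the screen. Origin at its underside.
- measuring_cylinder: Bystander: measuring cylinder 195 mm high, foot 68 mm across, on the bench left (+y) of the screen. Origin at its underside.
- media_jar: Bystander: jar 72 mm across, 90 mm high, on the bench in front of the screen, left (+y) of the serum bottle. Origin at its underside.
- pliers: Bystander: pliers lying flat on the bench in front of the screen, 205 mm long, 60 mm wide, 17 mm high. Origin under the middle.
- spatula: Bystander: small flat steel laboratory spatula lying flat on the bench in front of the screen, 180 mm long, 16 mm wide, 5 mm thick. Origin under the middle.

How it is judged (in metres and radians):
On the way:
1. the window is pushed up with the fingers against the underside of its lip (contact force between the fingers and sash_c0 above 0.3 N and distance of lip_edge from where it was at the start of the episode above 0.015 m), for 0.1 s.
At the end, for the whole second after the job is handed in: The lip's front edge, half-way up its thickness, stands within 7 mm above or below the height of the arrow points, the window at rest; every bystander within 20 mm of where it started (z of lip_edge in the frame of pointer between -0.007 and 0.007 m and not (velocity of joint sash above 0.005 m/s or velocity of joint sash below -0.005 m/s) and distance of each of sample_bottle, serum_bottle, buffer_bottle, measuring_cylinder, beaker, pliers, spatula, media_jar from where it was at the start of the episode below 0.02 m); the robot touches nothing.
It fails at once if the lip is gripped (fingers press on its top and its underside at once) (contact force between the fingers and sash_c0 above 1 N and contact force between the fingers and sash_c1 above 1 N).
It fails at once if a bystander is shifted more than 20 mm, lifted or tipped (distance of any of sample_bottle, serum_bottle, buffer_bottle, measuring_cylinder, beaker, pliers, spatula, media_jar from where it was at the start of the episode above 0.02 m or angle between any of sample_bottle, serum_bottle, buffer_bottle, measuring_cylinder, beaker, pliers, spatula, media_jar's own z axis and vertical above 0.4 rad).
It also fails if it takes over 37 s, if anything falls off the work surface, if the arm or the gripper's body presses on something with over 40 N, if the wrist force passes 120 N, or if a joint passes its speed limit or range.

## Working session

There is one attempt and no reset: what is moved stays moved. The work goes in short steps, Python scripts to look and compute and a tool call to move; the robot and the scene stay as the last step left them, time stands still between calls to the robot, and variables do not carry over. Pictures are saved under pics/ and viewed, about 8 in all and at most 12, crops included, and the job is handed in when it is done.

Besides the shell and the picture viewer there is one more tool, called by a JSON object that holds its "op" and its "data". apply_moves: Moves the arm, as the interface text tells. Its arguments: {"type":"object","properties":{"targets":{"type":"array"},"newtons":{"type":"number"}},"required":["targets"]}

```bash
mkdir -p pics; cat > h.py <<'E'
import numpy as np, cv2
from rig import r
def cam(n):
    f=r.grab_frame(n); f['f']=200/np.tan(np.radians(f['fov_y'])/2); return f
def ray(f,u,v):
    R=np.array(f['R']);t=np.array(f['t']);d=R.T@np.array([(u-f['cx'])/f['f'],(v-f['cy'])/f['f'],1]);return -R.T@t,d/np.linalg.norm(d)
def plane(f,u,v,z):
    o,d=ray(f,u,v);return o+d*(z-o[2])/d[2]
def tri(f1,p1,f2,p2):
    o1,d1=ray(f1,*p1);o2,d2=ray(f2,*p2);A=np.stack([d1,-d2],1);s=np.linalg.lstsq(A,o2-o1,rcond=None)[0]
    a=o1+d1*s[0];b=o2+d2*s[1];return (a+b)/2,np.linalg.norm(a-b)
def proj(f,X):
    c=np.array(f['R'])@np.array(X)+np.array(f['t']);return np.array([f['cx'],f['cy']])+f['f']*c[:2]/c[2]
def save(f,n,crop=None,s=1):
    im=f['pixels'][:,:,::-1]
    if crop: u0,v0,u1,v1=crop; im=im[v0:v1,u0:u1]
    cv2.imwrite('pics/'+n,cv2.resize(im,None,fx=s,fy=s,interpolation=cv2.INTER_CUBIC))
E
python3 - <<'E'
from h import *
s=r.sense();print(s['clock'],s['eef_pos'],s['tcp_rot'],s['contact_force'])
for n in ('scene','top'):
    f=cam(n);save(f,n+'0.png',None,1.25);print(n,f['fov_y'],f['cx'],f['cy'],ray(f,f['cx'],f['cy']))
    np.save(n+'0.npy',f,allow_pickle=True)
E
```

```text
0.0 [281.59119858 557.38647039 199.87112576] [-3.14158363e+00  1.38516427e-03  1.10295264e+00] [-0.67590719  0.07403231  0.3999294 ]
scene 47.73076109089557 315.0179411400538 207.47012686837883 (array([1008.97484761,  -98.78569611, 1420.92428715]), array([-0.29364011,  0.11115447, -0.9494315 ]))
top 44.83548318653731 322.35919430879443 192.91414985731905 (array([ 376.95674287,    9.93773285, 1468.01966944]), array([ 0.17158135,  0.00211596, -0.98516768]))
```

View pics/scene0.png

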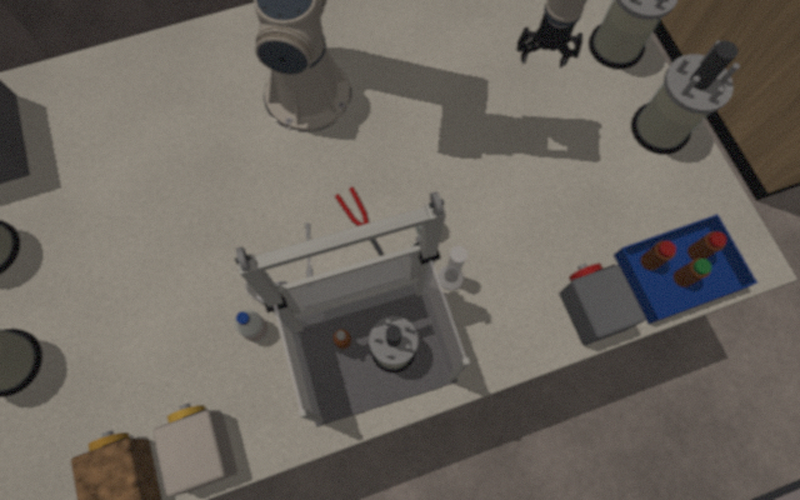

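View pics/top0.png

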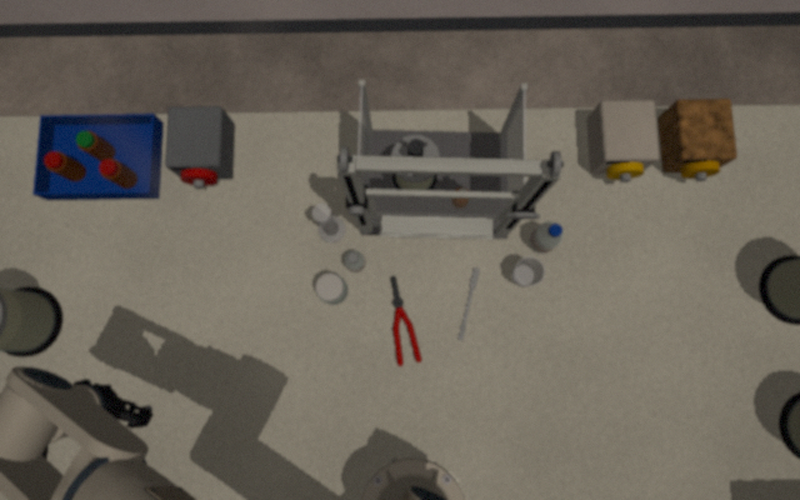

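The scene view shows the screen from behind. The top view shows its front, with the lip at about (380–495, 230) in the 1.25x picture, collars on both uprights, and the pliers and spatula in front. I'll enlarge both.

```bash
python3 - <<'E'
from h import *
f=np.load('top0.npy',allow_pickle=True).item();save(f,'topc.png',(255,110,455,240),4)
E
```

```text
(no output)
```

View pics/topc.png

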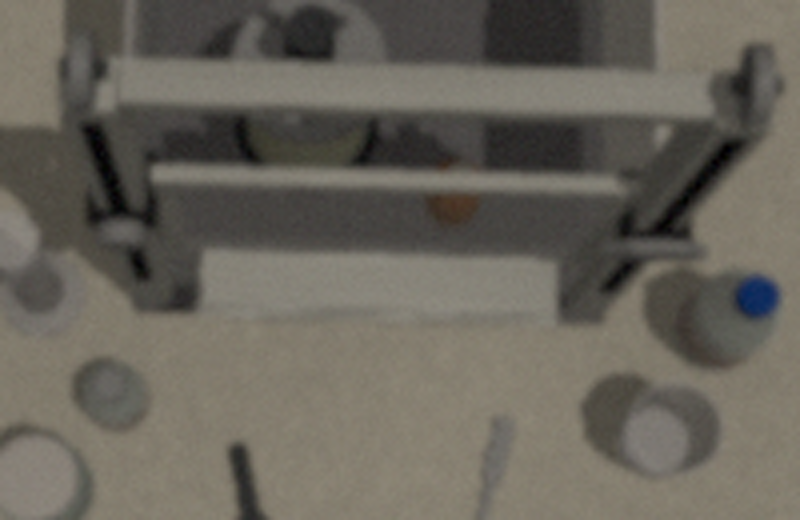

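The arrow-ended bar (about 100 px wide in the crop, centred at (655,245)) is on the right upright. The left one at (122,230) is round, so it's the screw. Next I'll estimate the frame pose and plan a front-on wrist view.

```bash
python3 - <<'E'
from h import *
f=np.load('top0.npy',allow_pickle=True).item()
g=lambda u,v:(255+u/4,110+v/4)
for n,p,z in [('hdrL',(115,85),530),('hdrR',(718,97),530),('lipL',(200,315),155),('lipR',(557,320),155),('footL',(140,308),12),('footR',(600,322),12),('serum',(112,405),10),('beaker',(665,440),10),('buf',(725,340),10),('amber',(452,205),60),('sp',(505,415),2),('pl',(240,445),10)]:
    print(n,plane(f,*g(*p),z).round(0))
w=r.grab_frame('wrist');print(w['fov_y'],w['cx'],w['cy'],np.array(w['mount']).round(2).tolist());print(r.sense()['clock'])
s=np.load('scene0.npy',allow_pickle=True).item()
save(s,'sc.png',(180,140,400,340),3.6)
E
```

```text
hdrL [667.  88. 530.]
hdrR [ 656. -214.  530.]
lipL [618.  60. 155.]
lipR [ 611. -185.  155.]
footL [650. 112.  12.]
footR [ 634. -239.   12.]
serum [576. 133.  10.]
beaker [ 543. -284.   10.]
buf [ 619. -334.   10.]
amber [ 716. -124.   60.]
sp [ 565. -165.    2.]
pl [544.  37.  10.]
69.68862442517178 324.30771444324586 201.35779420418672 [[1.0, 0.0, -0.0, 0.23], [-0.0, 0.95, 0.3, -76.38], [0.0, -0.3, 0.95, -174.54], [0.0, 0.0, 0.0, 1.0]]
0.15
```

View pics/sc.png

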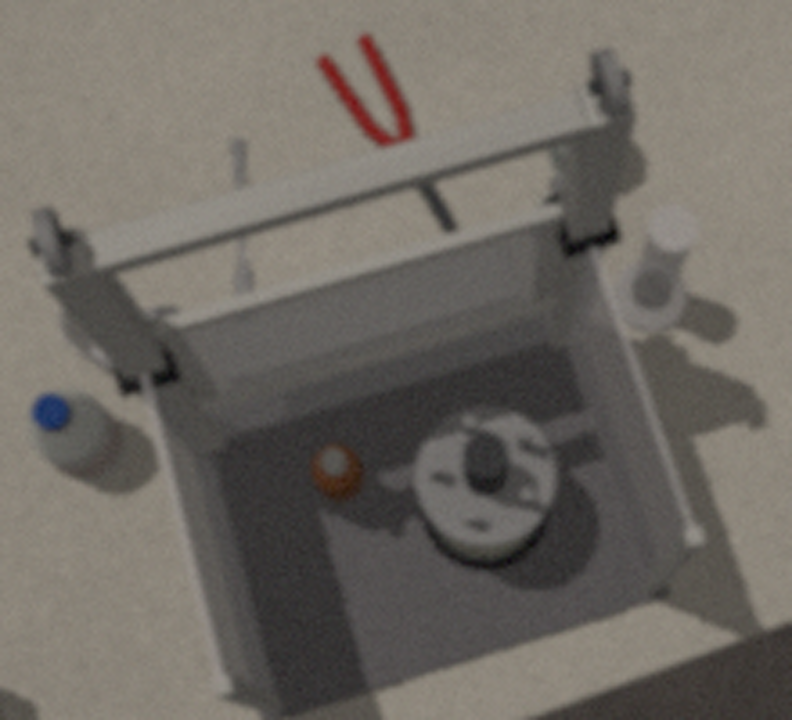

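The scene crop shows the collars from behind at (147,370) and (590,235), which adds nothing on height. To get the fingers under the lip, I'll bring the tool horizontal along +x, well clear of things, with the camera on the upper side.

```bash
cat >> h.py <<'E'
from scipy.spatial.transform import Rotation as Ro
def RT(yaw,pitch_up=0.,roll=0.):  # camera up, z forward
    B=np.array([[0,0,1],[-1,0,0],[0,-1,0.]])
    return Ro.from_euler('z',yaw).as_matrix()@Ro.from_euler('y',-pitch_up).as_matrix()@B@Ro.from_euler('z',roll).as_matrix()
def row(P,R):
    s=r.sense();R0=Ro.from_euler('xyz',s['tcp_rot']).as_matrix()
    d=R0.T@(np.array(P)-s['eef_pos'])/10;w=Ro.from_matrix(R0.T@R).as_rotvec(degrees=True)
    return d.round(2).tolist()+w.round(1).tolist()
def st():
    s=r.sense();print(s['clock'],np.round(s['eef_pos'],1),np.round(s['tcp_rot'],3),'q',np.round(s['qpos'],2),'F',np.round(s['contact_force'],1),s['opening']);return s
E
python3 - <<'E'
from h import *
s=st();R0=Ro.from_euler('xyz',s['tcp_rot']).as_matrix()
print(row([330,430,380],Ro.from_euler('y',-60,degrees=True).as_matrix()@R0))
print(row([330,430,380],RT(0)))
E
```

```text
0.15 [281.6 557.5 200.1] [-3.142e+00  1.000e-03  1.103e+00] q [ 1.1   0.35  1.63  0.    1.16 -0.  ] F [ 0.1  0.8 -0.4] 0.996285578794823
[-9.22, 10.07, -17.99, -53.6, 27.1, 0.1]
[-9.22, 10.07, -17.99, 26.8, 112.4, 112.4]
```

{"op": "apply_moves", "data": {"targets": [[[-1,-9.2,10.1,-18,-53.6,27.1,0],[-1,-9.2,10.1,-18,-53.6,27.1,0],[-1,-9.2,10.1,-18,-53.6,27.1,0],[-1,-9.2,10.1,-18,-53.6,27.1,0],[-1,-9.2,10.1,-18,-53.6,27.1,0],[-1,-9.2,10.1,-18,-53.6,27.1,0],[-1,-9.2,10.1,-18,-53.6,27.1,0],[-1,-9.2,10.1,-18,-53.6,27.1,0]]]}}

```text
clock: 0.95
eef_pos: [328.7, 429.1, 377.0]
tcp_rot: [2.141, -0.395, 1.329]
contact_force: [0.3, 0.2, -0.7]
opening: 0.0
```

```bash
python3 - <<'E'
from h import *
st()
print(row([380,300,330],RT(0,0,np.pi)));print(row([380,300,330],RT(0)));print(row([380,300,330],RT(0,0,np.pi/2)));print(row([380,300,330],RT(0,0,-np.pi/2)))
E
```

```text
0.95 [328.7 429.1 377. ] [ 2.141 -0.395  1.329] q [ 1.56  0.05  2.04 -1.12  1.31  0.92] F [ 0.3  0.2 -0.7] 7.537438865302558e-07
[-12.24, 4.36, 6.79, -29.3, 6.9, -25.7]
[-12.24, 4.36, 6.79, 9.3, 39.7, 149.1]
[-12.24, 4.36, 6.79, -30.2, -18.7, -113.3]
[-12.24, 4.36, 6.79, -16.6, 26.7, 62.1]
```

j3 bends the wrong way from this side and its range is limited, so I'll cross to the right side and tilt there.

```bash
python3 - <<'E'
from h import *
print(row([400,100,400],Ro.from_euler('xyz',[np.pi,0,0.25]).as_matrix()))
E
```

```text
[-27.03, 19.57, 5.05, 38.9, -48.1, 44.6]
```

{"op": "apply_moves", "data": {"targets": [[[-1,-27,19.6,5,38.9,-48.1,44.6],[-1,-27,19.6,5,38.9,-48.1,44.6],[-1,-27,19.6,5,38.9,-48.1,44.6],[-1,-27,19.6,5,38.9,-48.1,44.6],[-1,-27,19.6,5,38.9,-48.1,44.6],[-1,-27,19.6,5,38.9,-48.1,44.6],[-1,-27,19.6,5,38.9,-48.1,44.6],[-1,-27,19.6,5,38.9,-48.1,44.6]]]}}

```text
clock: 1.75
eef_pos: [399.1, 107.1, 402.0]
tcp_rot: [2.961, -0.175, 0.447]
contact_force: [-0.1, 0.6, 0.5]
opening: -0.002
```

```bash
python3 - <<'E'
from h import *
st()
print(row([370,-300,400],Ro.from_euler('xyz',[np.pi,0,-0.68]).as_matrix()))
E
```

```text
1.75 [399.1 107.1 402. ] [ 2.961 -0.175  0.447] q [ 0.42 -0.27  1.88 -0.18  1.35  0.01] F [-0.1  0.6  0.5] -0.0016793642994328293
[-19.96, 35.47, 3.1, 3.6, -14.7, 63.3]
```

{"op": "apply_moves", "data": {"targets": [[[-1,-20,35.5,3,3.6,-14.7,63.3],[-1,-20,35.5,3,3.6,-14.7,63.3],[-1,-20,35.5,3,3.6,-14.7,63.3],[-1,-20,35.5,3,3.6,-14.7,63.3],[-1,-20,35.5,3,3.6,-14.7,63.3],[-1,-20,35.5,3,3.6,-14.7,63.3],[-1,-20,35.5,3,3.6,-14.7,63.3],[-1,-20,35.5,3,3.6,-14.7,63.3]]]}}

```text
clock: 2.55
eef_pos: [370.9, -294.1, 402.9]
tcp_rot: [-3.136, -0.004, -0.683]
contact_force: [0.7, -0.1, -0.0]
opening: -0.004
```

```bash
python3 - <<'E'
from h import *
s=st();R0=Ro.from_euler('xyz',s['tcp_rot']).as_matrix()
print(row([340,-400,330],Ro.from_euler('y',-65,degrees=True).as_matrix()@R0))
E
```

```text
2.55 [ 370.9 -294.1  402.9] [-3.136 -0.004 -0.683] q [-0.68 -0.03  1.66  0.01  1.51  0.  ] F [ 0.7 -0.1 -0. ] -0.004315525256690937
[4.25, 10.2, 7.25, 41.0, 50.4, -0.1]
```

{"op": "apply_moves", "data": {"targets": [[[-1,4.2,10.2,7.2,41,50.4,0],[-1,4.2,10.2,7.2,41,50.4,0],[-1,4.2,10.2,7.2,41,50.4,0],[-1,4.2,10.2,7.2,41,50.4,0],[-1,4.2,10.2,7.2,41,50.4,0],[-1,4.2,10.2,7.2,41,50.4,0],[-1,4.2,10.2,7.2,41,50.4,0],[-1,4.2,10.2,7.2,41,50.4,0]]]}}

```text
clock: 3.35
eef_pos: [337.9, -404.2, 333.5]
tcp_rot: [-2.196, -0.796, -1.107]
contact_force: [0.7, 0.6, -0.5]
opening: -0.003
```

```bash
python3 - <<'E'
from h import *
s=st()
for a in (0,90,180,-90): print(a,row([400,-330,280],RT(0.2,0,np.radians(a))))
E
```

```text
3.35 [ 337.9 -404.2  333.5] [-2.196 -0.796 -1.107] q [-1.58  0.12  2.17  1.25  1.29 -1.58] F [ 0.7  0.6 -0.5] -0.0025212424697147124
0 [-6.52, -4.4, 7.77, 27.7, -0.3, 48.0]
90 [-6.52, -4.4, 7.77, 24.2, -24.8, 135.8]
180 [-6.52, -4.4, 7.77, 0.4, 33.7, -128.1]
-90 [-6.52, -4.4, 7.77, 19.7, 19.2, -40.3]
```

{"op": "apply_moves", "data": {"targets": [[[-1,-6.5,-4.4,7.8,27.7,-0.3,48],[-1,-6.5,-4.4,7.8,27.7,-0.3,48],[-1,-6.5,-4.4,7.8,27.7,-0.3,48],[-1,-6.5,-4.4,7.8,27.7,-0.3,48],[-1,-6.5,-4.4,7.8,27.7,-0.3,48],[-1,-6.5,-4.4,7.8,27.7,-0.3,48],[-1,-6.5,-4.4,7.8,27.7,-0.3,48],[-1,-6.5,-4.4,7.8,27.7,-0.3,48]]]}}

```text
clock: 4.15
eef_pos: [400.0, -332.4, 279.4]
tcp_rot: [-1.572, -0.004, -1.375]
contact_force: [-0.5, 0.0, -0.8]
opening: -0.002
```

```bash
python3 - <<'E'
from h import *
s=st()
print(row([500,-100,260],RT(-0.03)))
E
```

```text
4.15 [ 400.  -332.4  279.4] [-1.572 -0.004 -1.375] q [-1.49  0.58  2.25  1.46  1.61 -1.27] F [-0.5  0.  -0.8] -0.0015561494846585884
[-20.86, 1.84, 14.32, 0.0, 12.9, 0.2]
```

{"op": "apply_moves", "data": {"targets": [[[-1,-20.9,1.8,15.5,0,12.9,0],[-1,-20.9,1.8,15.5,0,12.9,0],[-1,-20.9,1.8,15.5,0,12.9,0],[-1,-20.9,1.8,15.5,0,12.9,0],[-1,-20.9,1.8,15.5,0,12.9,0],[-1,-20.9,1.8,15.5,0,12.9,0],[-1,-20.9,1.8,15.5,0,12.9,0],[-1,-20.9,1.8,15.5,0,12.9,0]]]}}

```text
clock: 4.95
eef_pos: [542.2, -113.9, 253.8]
tcp_rot: [-1.562, -0.009, -1.579]
contact_force: [0.4, -0.8, -0.0]
opening: 0.002
```

```bash
cat >> h.py <<'E'
def wcam():
    s=r.sense();f=cam('wrist');M=np.array(f['mount']);T=np.eye(4);T[:3,:3]=Ro.from_euler('xyz',s['tcp_rot']).as_matrix();T[:3,3]=s['eef_pos']
    C=np.linalg.inv(T@M);f['R']=C[:3,:3];f['t']=C[:3,3];return f
E
python3 - <<'E'
from h import *
s=st();f=wcam();save(f,'w1.png',None,1.25);np.save('w1.npy',f,allow_pickle=True)
E
```

```text
4.95 [ 542.2 -113.9  253.8] [-1.562 -0.009 -1.579] q [-0.59  0.74  2.66  2.55  1.79 -1.72] F [ 0.4 -0.8 -0. ] 0.0015093033784821825
```

View pics/w1.png

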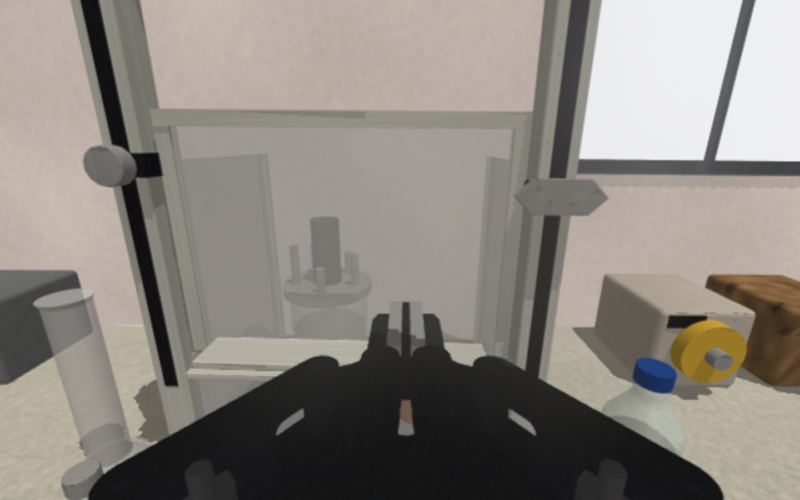

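The wrist view shows the arrow bar on the right upright, points near (516,197) and (607,198) in the 1.25x picture. The round screw is on the left at (110,165), and the lip runs along y≈340–378. I'll measure now, with an enlarged crop of the lip's left end.

```bash
python3 - <<'E'
from h import *
w=np.load('w1.npy',allow_pickle=True).item();t=np.load('top0.npy',allow_pickle=True).item()
g=lambda u,v:(255+u/4,110+v/4)
for a,b in [((516,197),(605,248)),((607,198),(705,249)),((561,197.5),(655,246)),((110,165),(122,230)),((190,372),(200,315)),((153,115),(152,170))]:
    print(a,tri(w,(a[0]/1.25,a[1]/1.25),t,g(*b)))
save(w,'w1c.png',(140,260,300,320),5)
E
```

```text
(516, 197) (array([ 631.2908429 , -195.67207904,  292.6605548 ]), np.float64(0.8647003821280662))
(607, 198) (array([ 628.88566106, -259.20360588,  292.84535905]), np.float64(2.9675094031226767))
(561, 197.5) (array([ 631.75676025, -227.78071016,  292.483372  ]), np.float64(1.4036033278407405))
(110, 165) (array([642.09226647, 102.32127752, 311.8843617 ]), np.float64(1.8488488176834956))
(190, 372) (array([619.50106635,  59.80802903, 149.99640277]), np.float64(1.9540218961928613))
(153, 115) (array([669.88916185,  81.84754864, 348.42898157]), np.float64(2.457980886203057))
```

View pics/w1c.png

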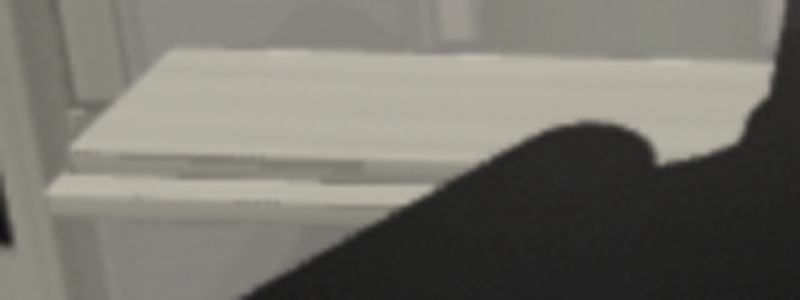

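The pointer height is about 292.5 mm. The lip mid-edge is at about 150 mm (ledge edge at crop (48,196)), so the lift is about 142 mm. I'll go down in front of the lip.

```bash
python3 - <<'E'
from h import *
print(row([585,-65,108],RT(-0.03)))
w=np.load('w1.npy',allow_pickle=True).item()
for u,v in [(48,196),(400,207)]:
    o,d=ray(w,140+u/5,260+v/5);n=np.array([1,-0.03,0]);k=(616+.03*60-o@n)/(d@n);print(o+d*k)
E
```

```text
[-5.16, 14.59, 4.16, -0.5, 1.2, 0.5]
[619.6437297   61.45765663 148.48779455]
[617.49112491 -10.29583618 147.79914959]
```

{"op": "apply_moves", "data": {"targets": [[[-1,-5.2,14.6,4.2,-0.5,1.2,0.5],[-1,-5.2,14.6,4.2,-0.5,1.2,0.5],[-1,-5.2,14.6,4.2,-0.5,1.2,0.5],[-1,-5.2,14.6,4.2,-0.5,1.2,0.5],[-1,-5.2,14.6,4.2,-0.5,1.2,0.5],[-1,-5.2,14.6,4.2,-0.5,1.2,0.5],[-1,-5.2,14.6,4.2,-0.5,1.2,0.5],[-1,-5.2,14.6,4.2,-0.5,1.2,0.5]]]}}

```text
clock: 5.8
eef_pos: [585.4, -66.2, 109.9]
tcp_rot: [-1.569, -0.0, -1.604]
contact_force: [0.2, 1.2, 0.3]
opening: 0.001
```

```bash
python3 - <<'E'
from h import *
s=st();f=wcam();save(f,'w2.png',None,1.25);np.save('w2.npy',f,allow_pickle=True)
print(row([642,-65,108],RT(-0.03)))
E
```

```text
5.8 [585.4 -66.2 109.9] [-1.569 -0.    -1.604] q [-0.26  1.2   2.5   2.88  2.12 -1.71] F [0.2 1.2 0.3] 0.000516126621441634
[-0.28, 0.18, 5.65, -0.1, -0.1, 0.0]
```

View pics/w2.png

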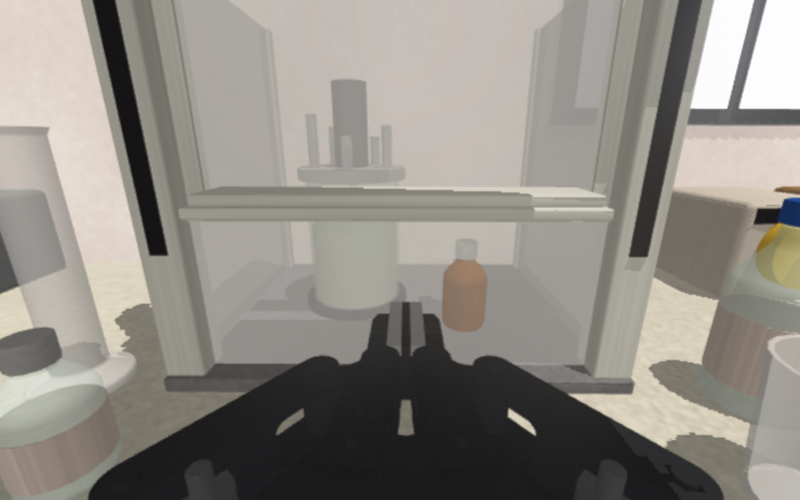

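The lip is centred ahead: front edge from (180,210) to (612,210), fingers below it at (405,305). The arrow is out of view above. Next I slide under the lip.

{"op": "apply_moves", "data": {"targets": [[[-1,0,0,2.8,0,0,0],[-1,0,0,5.6,0,0,0],[-1,0,0,5.6,0,0,0]]]}}

```text
clock: 6.15
eef_pos: [643.9, -68.4, 112.7]
tcp_rot: [-1.563, -0.002, -1.604]
contact_force: [-0.1, 0.3, -0.1]
opening: 0.001
```

```bash
python3 - <<'E'
from h import *
st()
w=np.load('w1.npy',allow_pickle=True).item();v=np.load('w2.npy',allow_pickle=True).item()
print(tri(w,(149.6,299.2),v,(180/1.25,211/1.25)))
for u in (180,612):
    o,d=ray(v,u/1.25,211/1.25);n=np.array([1,-0.03,0]);k=(616+.03*60-o@n)/(d@n);print(o+d*k)
print(row([642,-65,135],RT(-0.03)))
E
```

```text
6.15 [643.9 -68.4 112.7] [-1.563 -0.002 -1.604] q [-0.21  1.1   2.4   2.95  1.94 -1.64] F [-0.1  0.3 -0.1] 0.0008719918549714437
(array([620.01048643,  61.84363434, 148.20139762]), np.float64(0.2226089220422175))
[619.65280312  61.76010399 148.27720161]
[ 612.22983606 -185.67213131  148.56237454]
[-0.33, -2.23, -0.19, -0.5, -0.2, 0.1]
```

{"op": "apply_moves", "data": {"targets": [[[-1,0,-0.8,-0.2,-0.5,0,0],[-1,0,-1.6,-0.2,-0.5,0,0],[-1,0,-2.2,-0.2,-0.5,0,0],[-1,0,-2.8,-0.2,-0.5,0,0],[-1,0,-3.4,-0.2,-0.5,0,0],[-1,0,-4.0,-0.2,-0.5,0,0],[-1,0,-4.6,-0.2,-0.5,0,0],[-1,0,-5.2,-0.2,-0.5,0,0]]]}}

```text
clock: 6.95
eef_pos: [641.5, -68.2, 165.0]
tcp_rot: [-1.572, -0.002, -1.604]
contact_force: [0.2, 0.1, 0.5]
opening: 0.001
```

```bash
python3 - <<'E'
from h import *
st();f=wcam();save(f,'w3.png',None,1.25);np.save('w3.npy',f,allow_pickle=True)
E
```

```text
6.95 [641.5 -68.2 165. ] [-1.572 -0.002 -1.604] q [-0.21  0.94  2.46  2.96  1.83 -1.62] F [0.2 0.1 0.5] 0.0009534394720453651
```

View pics/w3.png

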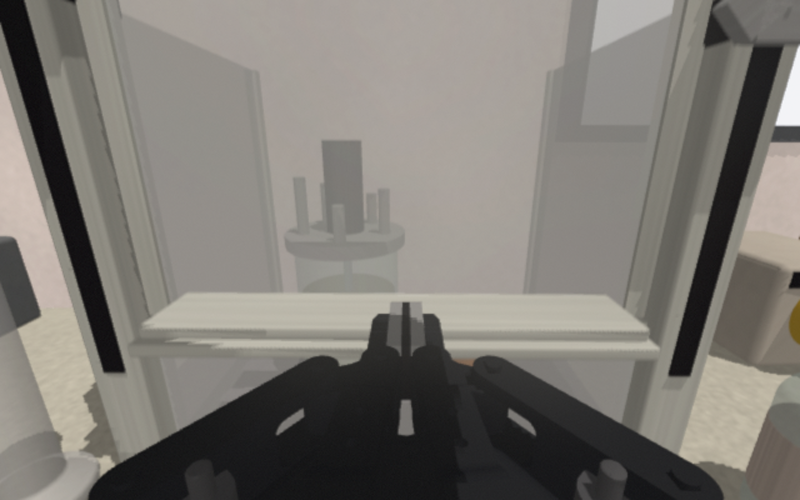

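```bash
python3 - <<'E'
from h import *
w=np.load('w3.npy',allow_pickle=True).item();s=r.sense()
print('tcp px',proj(w,s['eef_pos'])*1.25)
R=Ro.from_euler('xyz',s['tcp_rot']).as_matrix()
for k in (-11,11): print(proj(w,s['eef_pos']+R@[0,k,0])*1.25,proj(w,s['eef_pos']+R@[0,k,-30])*1.25)
for u in (133,658):
    o,d=ray(w,u/1.25,342/1.25);n=np.array([1,-0.03,0]);k=(616+.03*60-o@n)/(d@n);print(o+d*k)
v=np.load('w2.npy',allow_pickle=True).item();print(tri(w,(133/1.25,342/1.25),v,(180/1.25,211/1.25)))
save(w,'w3c.png',(250,220,410,320),5)
E
```

```text
tcp px [405.31683365 293.01201434]
[405.34051583 273.35739326] [405.31719665 298.13880478]
[405.29397254 311.98520921] [405.2634206  342.54804416]
[619.57692558  59.23085258 152.45200705]
[ 612.23548105 -185.48396502  152.75204803]
(array([629.81998822,  67.63333928, 146.30525312]), np.float64(0.23840940711067624))
```

View pics/w3c.png

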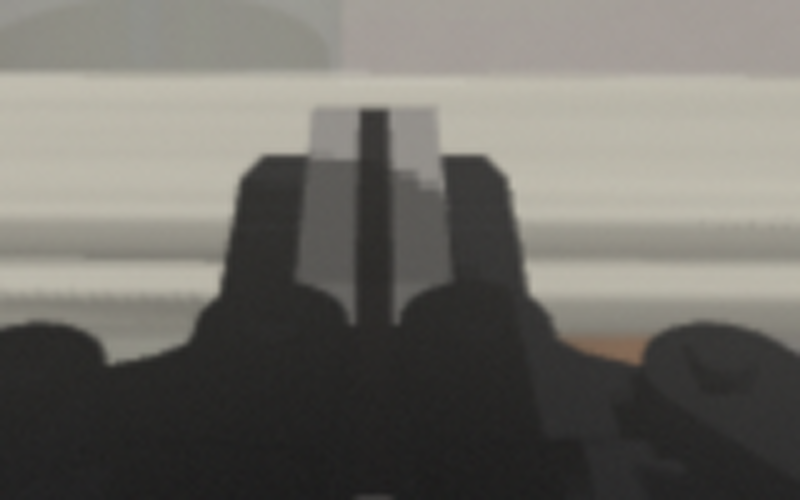

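The fingers are drawn over the lip and the lip edge hasn't risen (z≈150), so there was no push. Either the tip stops short of the lip or the lip isn't where I think. The top view should settle it.

```bash
python3 - <<'E'
from h import *
s=st();f=cam('top');np.save('top1.npy',f,allow_pickle=True)
a=cv2.resize(f['pixels'][110:240,265:445,::-1],None,fx=4.4,fy=4.4,interpolation=cv2.INTER_CUBIC)
R=Ro.from_euler('xyz',s['tcp_rot']).as_matrix()
for k,c in ((0,(0,0,255)),(-40,(0,255,0))):
    p=(proj(f,s['eef_pos']+R@[0,0,k])-[265,110])*4.4;print(k,p);cv2.circle(a,tuple(int(x) for x in p),3,c,-1)
cv2.imwrite('pics/t1.png',cv2.convertScaleAbs(a,alpha=1.8))
E
```

```text
7.0 [641.5 -68.2 166. ] [-1.571 -0.002 -1.604] q [-0.21  0.94  2.46  2.96  1.83 -1.62] F [ 0.2 -0.7  1. ] 0.0052533411155088255
0 [381.58360084 303.19830176]
-40 [381.03980387 366.50027031]
```

View pics/t1.png

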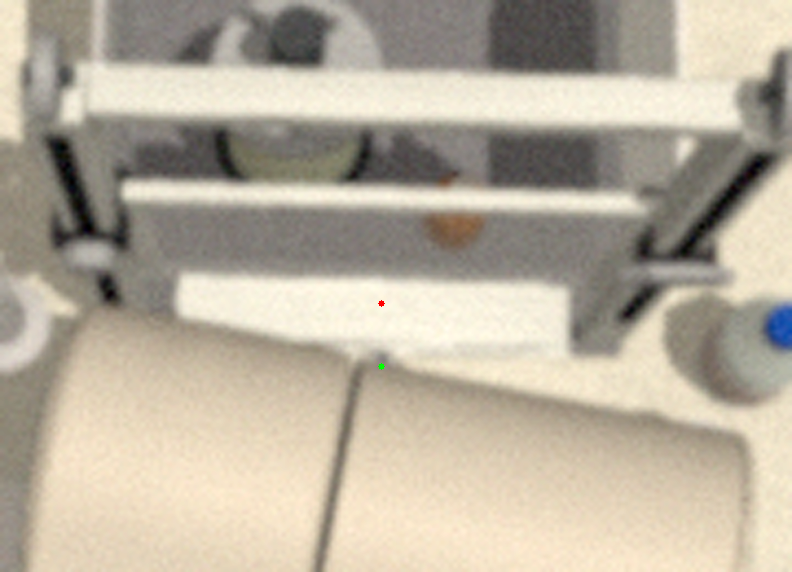

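The top view shows the real fingertips at (380,353), about 32 mm short of the reported TCP mark at (381,303). The wrist picture gives about 35 mm as well. So the fingers passed in front of the lip, which hasn't moved. I'll go back, down, and farther in.

{"op": "apply_moves", "data": {"targets": [[[-1,0,0,-1.2,0,0,0],[-1,0,2,-1.2,0,0,0],[-1,0,4,-1.2,0,0,0],[-1,0,5.6,-1.2,0,0,0],[-1,0,5.6,-1.2,0,0,0],[-1,0,5.6,-1.2,0,0,0]]]}}

```text
clock: 7.65
eef_pos: [629.4, -67.9, 109.4]
tcp_rot: [-1.571, -0.002, -1.604]
contact_force: [-0.5, 0.6, 0.5]
opening: -0.001
```

```bash
python3 - <<'E'
from h import *
st();print(row([673,-66,110],RT(-0.03)))
E
```

```text
7.65 [629.4 -67.9 109.4] [-1.571 -0.002 -1.604] q [-0.22  1.12  2.43  2.94  1.97 -1.65] F [-0.5  0.6  0.5] -0.0013426836988257034
[-0.33, -0.06, 4.35, 0.0, -0.2, 0.1]
```

{"op": "apply_moves", "data": {"targets": [[[-1,0,0,1.5,0,0,0],[-1,0,0,3,0,0,0],[-1,0,0,4.3,0,0,0],[-1,0,0,4.3,0,0,0]]]}}

```text
clock: 8.05
eef_pos: [673.6, -69.2, 111.6]
tcp_rot: [-1.568, -0.002, -1.603]
contact_force: [-0.3, -0.1, 0.0]
opening: -0.001
```

```bash
python3 - <<'E'
from h import *
st()
E
```

```text
8.05 [673.6 -69.2 111.6] [-1.568 -0.002 -1.603] q [-0.19  1.06  2.35  2.97  1.85 -1.62] F [-0.3 -0.1  0. ] -0.0008295075805808538
```

{"op": "apply_moves", "data": {"targets": [[[-1,0,-0.6,0,0,0,0],[-1,0,-1.2,0,0,0,0],[-1,0,-1.8,0,0,0,0],[-1,0,-2.4,0,0,0,0],[-1,0,-3.0,0,0,0,0],[-1,0,-3.6,0,0,0,0],[-1,0,-4.2,0,0,0,0],[-1,0,-4.8,0,0,0,0]]]}}

```text
clock: 8.85
eef_pos: [673.3, -69.1, 159.9]
tcp_rot: [-1.568, -0.002, -1.603]
contact_force: [-1.2, 0.1, -2.8]
opening: 0.002
```

```bash
python3 - <<'E'
from h import *
st();f=wcam();save(f,'w4.png',(60,150,600,330),1.45);np.save('w4.npy',f,allow_pickle=True)
E
```

```text
8.85 [673.3 -69.1 159.9] [-1.568 -0.002 -1.603] q [-0.19  0.93  2.4   2.98  1.76 -1.6 ] F [-1.2  0.1 -2.8] 0.0017275735262343864
```

View pics/w4.png

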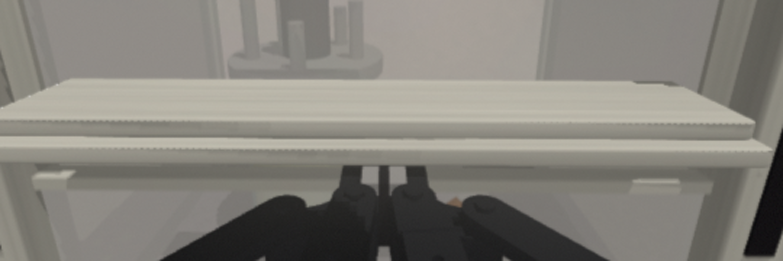

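Now the fingers are hidden under the lip at (385,165) with 2.8 N against them, so it's pushing. The lip's right corner is at about (771,150) in the crop.

```bash
python3 - <<'E'
from h import *
w=np.load('w4.npy',allow_pickle=True).item();s=r.sense()
n=np.array([1,-0.03,0])
for u,v in [(771,150),(600,146.5),(200,141)]:
    o,d=ray(w,60+u/1.45,150+v/1.45);k=(616+.03*60-o@n)/(d@n);print((o+d*k).round(1))
g=cv2.cvtColor(w['pixels'],cv2.COLOR_RGB2GRAY)
for u in (200,480,560): print(u,g[215:275,u-3:u+4].mean(1).astype(int).tolist())
E
```

```text
[ 612.2 -186.8  177.4]
[ 613.8 -133.8  178.5]
[617.5 -11.3 180.1]
200 [181, 178, 180, 179, 177, 179, 181, 181, 182, 181, 182, 179, 178, 177, 179, 183, 186, 179, 160, 140, 136, 135, 135, 134, 135, 136, 133, 130, 121, 130, 179, 185, 183, 181, 182, 185, 181, 159, 134, 137, 140, 142, 141, 139, 137, 135, 131, 121, 112, 110, 107, 107, 106, 106, 106, 105, 105, 109, 115, 121]
480 [178, 178, 179, 179, 176, 175, 177, 178, 178, 178, 178, 183, 184, 181, 179, 179, 181, 184, 184, 170, 151, 148, 148, 146, 143, 141, 139, 136, 134, 129, 134, 169, 180, 180, 179, 179, 183, 183, 173, 157, 145, 141, 138, 137, 136, 133, 132, 130, 127, 119, 116, 112, 106, 105, 105, 104, 105, 106, 107, 112]
560 [120, 120, 120, 119, 119, 118, 119, 125, 141, 156, 170, 176, 180, 181, 180, 179, 181, 182, 182, 173, 148, 128, 130, 133, 137, 137, 135, 133, 130, 126, 119, 128, 176, 181, 180, 180, 183, 185, 180, 162, 150, 143, 139, 137, 136, 134, 132, 131, 128, 120, 107, 96, 94, 94, 94, 94, 95, 95, 94, 94]
```

{"op": "apply_moves", "data": {"targets": [[[-1,0,-1,0,0,0,0],[-1,0,-2,0,0,0,0],[-1,0,-3,0,0,0,0],[-1,0,-4,0,0,0,0],[-1,0,-5,0,0,0,0],[-1,0,-6,0,0,0,0],[-1,0,-7,0,0,0,0],[-1,0,-8,0,0,0,0]]]}}

```text
clock: 9.7
eef_pos: [673.1, -69.0, 242.1]
tcp_rot: [-1.566, -0.002, -1.603]
contact_force: [2.8, -0.6, -1.9]
opening: -0.0
```

{"op": "apply_moves", "data": {"targets": [[[-1,0,-0.7,0,0,0,0],[-1,0,-1.4,0,0,0,0],[-1,0,-2.1,0,0,0,0],[-1,0,-2.7,0,0,0,0],[-1,0,-2.7,0,0,0,0]]]}}

```text
clock: 10.2
eef_pos: [673.0, -68.8, 270.6]
tcp_rot: [-1.564, -0.003, -1.603]
contact_force: [0.2, -0.8, 0.6]
opening: -0.002
```

```bash
python3 - <<'E'
from h import *
st();f=wcam();np.save('w5.npy',f,allow_pickle=True)
g=cv2.cvtColor(f['pixels'],cv2.COLOR_RGB2GRAY)
for u in (480,560): print(u,g[225:270,u-3:u+4].mean(1).astype(int).tolist())
E
```

```text
10.2 [673.  -68.8 270.6] [-1.564 -0.003 -1.603] q [-0.19  0.59  2.46  2.98  1.48 -1.56] F [ 0.2 -0.8  0.6] -0.0021703211871145745
480 [176, 175, 172, 170, 173, 176, 177, 168, 154, 143, 142, 140, 138, 135, 133, 131, 128, 126, 125, 149, 169, 173, 171, 172, 175, 175, 167, 153, 139, 135, 133, 131, 130, 128, 127, 125, 122, 114, 116, 121, 122, 121, 121, 121, 121]
560 [172, 173, 173, 172, 173, 174, 175, 172, 158, 144, 138, 137, 135, 133, 130, 128, 126, 123, 118, 128, 167, 173, 173, 172, 175, 178, 176, 162, 147, 137, 134, 131, 131, 129, 127, 125, 123, 117, 105, 93, 91, 91, 91, 91, 90]
```

{"op": "apply_moves", "data": {"targets": [[[-1,0,0.5,0,0,0,0],[-1,0,0.5,-3,0,0,0],[-1,0,0.5,-6,0,0,0],[-1,2,2,-8.5,0,0,0],[-1,4,5,-8.5,0,0,0],[-1,4,5,-8.5,0,0,0],[-1,4,5,-8.5,0,0,0]]]}}

```text
clock: 10.95
eef_pos: [587.0, -106.9, 218.2]
tcp_rot: [-1.566, -0.001, -1.605]
contact_force: [-0.7, 0.4, 1.0]
opening: -0.002
```

```bash
python3 - <<'E'
from h import *
s=st();f=wcam();np.save('w6.npy',f,allow_pickle=True)
for X in ([631,-195.7,292.5],[629,-259,292.5],[617.8,60,290],[612,-186,290]): print(proj(f,X))
save(f,'w6.png',(270,60,590,180),2.5)
E
```

```text
10.95 [ 587.  -106.9  218.2] [-1.566e+00 -1.000e-03 -1.605e+00] q [-0.42  0.83  2.58  2.74  1.82 -1.67] F [-0.7  0.4  1. ] -0.0015867912433708865
[443.1665736  116.84082562]
[529.14468501 117.04943212]
[ 71.87372561 120.32095617]
[440.59955104 121.11529704]
```

View pics/w6.png

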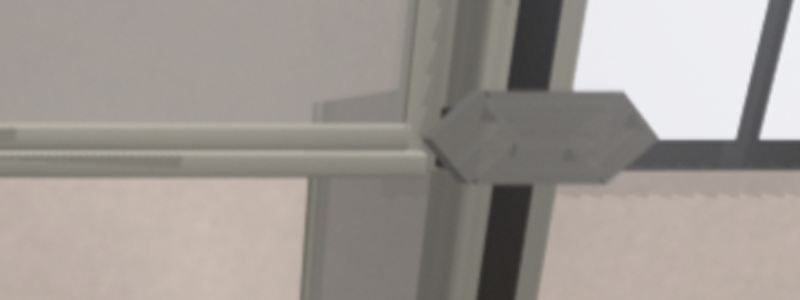

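The view from level with the marks shows the arrow points at crop (424,137) and (657,137). The lip's mid line is at about y=151, so the lip is still a few mm low. I'll put numbers on it.

```bash
python3 - <<'E'
from h import *
f=np.load('w6.npy',allow_pickle=True).item();g=cv2.cvtColor(f['pixels'],cv2.COLOR_RGB2GRAY).astype(int)
print('cam',ray(f,0,0)[0].round(1))
for u in (300,400,430): print(u,list(zip(range(104,136),g[104:136,u-2:u+3].mean(1).astype(int).tolist())))
for u in (475,490,505): print(u,list(zip(range(92,140),g[92:140,u-1:u+2].mean(1).astype(int).tolist())))
def onplane(u,v,x0):
    n=np.array([1,-.03,0]);c=n@[x0,-62,0];o,d=ray(f,u,v);return (o+d*(c-o@n)/(d@n)).round(1)
for v in (120,121): print(onplane(400,v,616))
for v in (114.8,115.3): print(onplane(440,v,635),onplane(532,v,635))
E
```

```text
cam [ 414.  -100.9  295.5]
300 [(104, 158), (105, 158), (106, 158), (107, 158), (108, 162), (109, 171), (110, 174), (111, 161), (112, 151), (113, 148), (114, 144), (115, 140), (116, 135), (117, 131), (118, 124), (119, 127), (120, 155), (121, 164), (122, 140), (123, 125), (124, 124), (125, 130), (126, 133), (127, 131), (128, 128), (129, 123), (130, 130), (131, 159), (132, 179), (133, 181), (134, 180), (135, 179)]
400 [(104, 132), (105, 132), (106, 131), (107, 132), (108, 137), (109, 155), (110, 166), (111, 158), (112, 148), (113, 144), (114, 140), (115, 138), (116, 134), (117, 130), (118, 124), (119, 126), (120, 150), (121, 164), (122, 156), (123, 143), (124, 138), (125, 136), (126, 134), (127, 132), (128, 128), (129, 122), (130, 115), (131, 115), (132, 116), (133, 117), (134, 117), (135, 117)]
430 [(104, 127), (105, 126), (106, 126), (107, 127), (108, 132), (109, 150), (110, 160), (111, 152), (112, 145), (113, 141), (114, 138), (115, 135), (116, 131), (117, 127), (118, 122), (119, 127), (120, 151), (121, 166), (122, 155), (123, 142), (124, 138), (125, 135), (126, 133), (127, 131), (1
[... 1238 characters left out ...]
236), (93, 236), (94, 234), (95, 222), (96, 183), (97, 130), (98, 116), (99, 116), (100, 116), (101, 116), (102, 115), (103, 113), (104, 113), (105, 114), (106, 114), (107, 114), (108, 115), (109, 117), (110, 116), (111, 116), (112, 115), (113, 113), (114, 114), (115, 115), (116, 116), (117, 117), (118, 117), (119, 115), (120, 114), (121, 112), (122, 114), (123, 115), (124, 116), (125, 115), (126, 114), (127, 113), (128, 113), (129, 112), (130, 111), (131, 110), (132, 114), (133, 128), (134, 148), (135, 156), (136, 158), (137, 160), (138, 169), (139, 174)]
[ 613.1 -158.7  290.7]
[ 613.1 -158.7  290. ]
[ 631.1 -193.2  293.9] [ 629.  -260.8  294.1]
[ 631.1 -193.2  293.6] [ 629.  -260.9  293.7]
```

The lip is at about 290–291 mm and the arrow points at 294 mm. That's 3–4 mm low: inside tolerance, but worth a gentle nudge from below.

{"op": "apply_moves", "data": {"targets": [[[-1,-2,-2.2,0,0,0,0],[-1,-4,-4.3,0,0,0,0],[-1,-4,-4.3,0,0,0,0],[-1,-4,-4.3,3,0,0,0],[-1,-4,-4.3,6,0,0,0],[-1,-4,-4.3,8.5,0,0,0],[-1,-4,-4.3,8.5,0,0,0]]]}}

```text
clock: 11.7
eef_pos: [675.9, -68.2, 266.7]
tcp_rot: [-1.557, -0.003, -1.602]
contact_force: [-0.2, 0.3, -0.0]
opening: -0.0
```

```bash
python3 - <<'E'
from h import *
st()
E
```

```text
11.7 [675.9 -68.2 266.7] [-1.557 -0.003 -1.602] q [-0.19  0.61  2.45  2.98  1.5  -1.56] F [-0.2  0.3 -0. ] -0.00043823818902237395
```

{"op": "apply_moves", "data": {"targets": [[[-1,0,-0.2,-0.2,0,0,0],[-1,0,-0.4,-0.2,0,0,0],[-1,0,-0.5,-0.2,0,0,0],[-1,0,-0.6,-0.2,0,0,0],[-1,0,-0.7,-0.2,0,0,0],[-1,0,-0.8,-0.2,0,0,0],[-1,0,-0.85,-0.2,0,0,0],[-1,0,-0.85,-0.2,0,0,0]]]}}

```text
clock: 12.5
eef_pos: [673.8, -68.2, 275.1]
tcp_rot: [-1.557, -0.003, -1.602]
contact_force: [-1.6, 0.3, -2.2]
opening: 0.001
```

{"op": "apply_moves", "data": {"targets": [[[-1,0,0.6,0,0,0,0],[-1,0,0.6,-3,0,0,0],[-1,0,0.6,-6,0,0,0],[-1,2,2,-8.5,0,0,0],[-1,4,5.5,-8.5,0,0,0],[-1,4,5.5,-8.5,0,0,0],[-1,4,5.5,-8.5,0,0,0]]]}}

```text
clock: 13.2
eef_pos: [588.4, -106.6, 217.8]
tcp_rot: [-1.559, -0.002, -1.604]
contact_force: [0.5, -0.7, 0.7]
opening: -0.001
```

```bash
python3 - <<'E'
from h import *
s=st();f=wcam();g=cv2.cvtColor(f['pixels'],cv2.COLOR_RGB2GRAY).astype(int)
print('cam',ray(f,0,0)[0].round(1))
for u in (400,430): print(u,list(zip(range(98,132),g[98:132,u-2:u+3].mean(1).astype(int).tolist())))
for u in (475,505): print(u,list(zip(range(92,140),g[92:140,u-1:u+2].mean(1).astype(int).tolist())))
def onplane(u,v,x0):
    n=np.array([1,-.03,0]);c=n@[x0,-62,0];o,d=ray(f,u,v);return (o+d*(c-o@n)/(d@n)).round(1)
for v in (110,115,120): print(v,onplane(400,v,616),onplane(490,v,635))
E
```

```text
13.2 [ 588.4 -106.6  217.8] [-1.559 -0.002 -1.604] q [-0.42  0.84  2.57  2.74  1.83 -1.68] F [ 0.5 -0.7  0.7] -0.0012079627930414898
cam [ 414.8 -100.7  293.8]
400 [(98, 156), (99, 156), (100, 153), (101, 148), (102, 146), (103, 157), (104, 157), (105, 145), (106, 132), (107, 135), (108, 137), (109, 137), (110, 134), (111, 129), (112, 125), (113, 134), (114, 151), (115, 156), (116, 152), (117, 143), (118, 138), (119, 136), (120, 134), (121, 131), (122, 127), (123, 121), (124, 115), (125, 114), (126, 114), (127, 114), (128, 115), (129, 115), (130, 115), (131, 115)]
430 [(98, 130), (99, 130), (100, 130), (101, 131), (102, 139), (103, 153), (104, 154), (105, 143), (106, 129), (107, 126), (108, 127), (109, 130), (110, 130), (111, 127), (112, 124), (113, 132), (114, 149), (115, 151), (116, 147), (117, 138), (118, 137), (119, 135), (120, 133), (121, 130), (122, 126), (123, 119), (124, 110), (125, 102), (126, 98), (127, 97), (128, 97), (129, 101), (130, 111), (131, 117)]
475 [(92, 66), (93, 62), (94, 65), (95, 80), (96, 97), (97, 110), (98, 112), (99, 112), (100, 112), (101, 112), (102, 111
[... 462 characters left out ...]
35), (94, 231), (95, 209), (96, 164), (97, 121), (98, 115), (99, 116), (100, 115), (101, 115), (102, 114), (103, 113), (104, 114), (105, 113), (106, 114), (107, 113), (108, 113), (109, 113), (110, 113), (111, 113), (112, 113), (113, 114), (114, 114), (115, 114), (116, 113), (117, 113), (118, 113), (119, 113), (120, 113), (121, 112), (122, 112), (123, 112), (124, 112), (125, 113), (126, 112), (127, 113), (128, 113), (129, 112), (130, 111), (131, 112), (132, 118), (133, 134), (134, 150), (135, 157), (136, 158), (137, 157), (138, 158), (139, 162)]
110 [ 613.1 -157.5  296.8] [ 630.  -228.4  297.4]
115 [ 613.1 -157.7  293.7] [ 630.  -229.   293.9]
120 [ 613.1 -158.   290.5] [ 630.  -229.6  290.4]
```

The lip's mid-line (rows 113–116) now straddles the arrow centre (row 114.8), so it's level within about 1–2 mm. The arm is clear, so I'm handing in.

```bash
python3 - <<'E'
from h import *
st();r.sign_off()
E
```

```text
13.25 [ 588.5 -105.8  219.8] [-1.556 -0.003 -1.602] q [-0.42  0.83  2.57  2.74  1.83 -1.68] F [-0.2  0.6 -0.4] 0.0008893707163158143
the job is handed in; nothing more can be done
```

I pushed the window up from under its lip with the closed fingers until the lip stood level with the arrow-ended pointer on the right upright. I then backed off and handed the job in at 13.25 s.

- **Height:** A wrist picture taken from the marks' own height puts the arrow points at about 294 mm and the lip's mid-edge at about 293–295 mm. The lip is level to roughly 1–2 mm, against the 7 mm allowed.
- **First lift missed:** The real fingertips end about 32–37 mm short of the reported TCP position. The first lift therefore passed in front of the lip without touching anything. The top view showed this, so I went farther in and repeated it.
- **Second push:** The first real push left the lip 3–4 mm low, so I nudged it up once more from below. Force while pushing was about 2–3 N, and the fingers only ever pressed from below.
- **Clear of everything:** The final force reading was within sensor noise, with the fingers about 60 mm in front of the lip.
- **Not checked:** I did not re-measure the bystanders. The arm kept clear of their estimated positions, and no reading after a move showed contact with them.

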